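Hook the tape roll from under the rack into the sprung V-stop

ROBOT

A 7-joint arm with a two-finger parallel gripper is mounted at the origin on a cart in front of the work surface, level with it; the furniture and walls round the work are solid. World frame = base frame: x ahead of the robot, y to its left, z up, the work surface at z = 0. Lengths are in mm, angles in rad, forces in N, time in s.
With the tool pointing down it reaches from about 400 to 875 mm from the base axis. Payload 4.4 kg.
Tool frame: the origin (TCP) lies at the very end of the fingers, on their centre line; the grasp point (between the pads) lies 19 mm behind it; z points along the fingers, y is the line along which they close (so a half turn about z gives the same grasp; the last joint's range is limited). The gripper opens to 85 mm and grips with 20 to 120 N. Pads are 22 mm wide; open, the fingers measure 114 mm over their backs; the gripper's body (76 mm by 85 mm) begins 54 mm behind the grasp point. The pads swing forward as they close: fully open they stand 13 mm farther back than shut.
Start: joints at [1.135, 0.628, 0.038, 1.517, -0.027, 0.996, -0.02], TCP at [234.957, -606.064, 231.313] pointing down, gripper open.
Joint ranges: [-3.06, 3.06], [-0.37, 2.12], [-1.25, 1.32], [0.18, 2.47], [-1.1, 4.24], [0.23, 1.98], [-2.94, 2.94]. Speed limits (rad/s): [2.57, 2.57, 3.14, 3.14, 3.14, 3.14, 3.14].

INTERFACE

Orientations are given as [roll, pitch, yaw] about the fixed x, y, z axes, in that order (R = Rz(yaw) Ry(pitch) Rx(roll)).
In Python, from cell import monitor, viewer, workorder gives the robot as it stands.
- The arm moves only by the tool arm_command, never from a script. Its argument "series" is one flat list of numbers, 5 for each row, row after row: the opening in per cent of the stroke, from 0 (shut) to 100 (fully open), then the shift along the tool's x, y, z in cm, then the turn about the tool's z in degrees. In form: [claw, x, y, z, roll, claw, x, y, z, roll, ...]. A call has exactly 5 rows; each row is the pose to reach, as a shift and turn from the pose commanded when the call began, along the tool's axes at that moment; what a row does not reach only later rows make up. A row lasts 1/12 s, in which the tool goes at most 41.7 mm and 7.16 degrees, less where a joint would pass 70% of its speed; a pose out of reach is approached as far as the arm can. A call with a gripper value outside its range is refused whole. The fingers move at their own pace and stop on an object; the grip force is fixed at half the most. Time passes only in rows, so rows that repeat a pose let the fingers close, or fill a call up. It gives the time, the measured TCP pose, the force, the opening and the grip force at its end, in the units of the state.
- monitor.read_state(): the state, without advancing time (a new reading comes with each control period).
- viewer.get_image(name): name is "side" or "top"; returns (picture, depth): 384x512x3 uint8, red, green, blue; 384x512 float32, mm along the optical axis (not along the pixel's ray), 0 where there is no reading.
- viewer.camera_model(name): a dict with "mtx" (3x3 intrinsics, pixels), "R" (3x3) and "t" (3): a world point X has camera coordinates R X + t. Camera axes: x right, y down, z forward; pixel columns grow to the right and rows downward; lengths in mm; the calibration is good to about 2 mm. A picture is of the moment at which its call begins. camera_model takes no time and is no camera call.
- workorder.finish_job(): hands the job in; it is judged then, once.
The state is a dict: "clock": time; "qpos": joint angles; "qd": joint speeds; "tau": joint torques, N m; "eef_pos": TCP position; "tool_rot": TCP orientation; "force": force on the tool from outside, world axes, zero at the start; "torque": the same for the moment, N m; "width": finger opening in mm; "gripper_force": force on a finger pad.
Only numpy, scipy, OpenCV 4.12 (cv2) and the standard library are available. Lean on these libraries where they do the work, as an engineer would, in place of code of your own. Each camera call takes 0.05 s, during which the arm holds its last target. There are 200 camera calls.

TASK

The big roll of packing tape lies out of reach under the wire rack. Pick up the drag hook by its handle, put its prong down into the roll's hole and drag the roll along the bench, touching it with nothing but the hook, until it is centred in the V-stop and its sprung pad has given under a firm pull of about 10 newtons held for a moment, never pressing the stop with more than 18. Then unhook without pulling the roll off the pad, and stand the hook back on its feet on the bench, well clear of the roll; do not disturb the other things lying about.

Things in the scene. Friction and masses are not known exactly. Their poses are not given: they have to be found in the camera images.
- hook_grip (a point): Middle of the drag hook's wooden handle, a bar 100 mm long (along this frame's x), 18 wide (y), 24 high (z). An 8 mm steel rod runs level through it; 110 mm ahead (+x) it bends down into the prong, 135 mm behind to a cross foot 60 mm wide (y); both end 62 mm below this point. The loose tool starts standing level on them, at the robot's left, pointing roughly away from the robot.
- hook_tip (a point): Lower end of the hook's straight 8 mm prong, at +110 mm x and -62 mm z from hook_grip; same axes.
- drag_hook: The hook as a body, 0.16 kg; origin 62 mm below hook_grip, level with the prong's end; same axes.
- roll_centre (a point): Centre, half-way up, of the big brown packing-tape roll lying flat (axis upright) under the wire rack: outer diameter 98 mm, open hole of 74 mm diameter right through, 48 mm high, 0.17 to 0.35 kg. Dragging it over the bench takes about 1 to 4 N.
- tape_roll: The same roll as a body; origin at the centre of its underside.
- v_stop: Spring-loaded V-stop fixed to the bench between robot and rack, at most 40 mm high. Origin: on the bench, on its centre line; x points out of the V toward the rack; the base plate (50 x 50 mm) spans x = -58 to -8 mm. A clamped carriage on it carries the upright sprung V-pad: an 80 degree V, about 95 mm across, open to +x. A seated roll's centre lies on this x axis (y = 0).
- seat_mid (a point): Nominal seat: 75 mm along +x of v_stop, on its base, 24 mm up; same axes. The carriage is clamped differently each time, unmeasured: the centre of a roll just touching both flanks of the unloaded pad lies up to 15 mm either way along x from here. Pressed toward -x the pad gives about 1 mm per 1.5 N, up to 14 mm, and springs gently back. Find it by feel.
- wire_rack: Steel wire rack fixed on the bench, open in front. Origin: on the bench, middle of its front edge; it extends 125 mm along its +x and 120 mm to either side in y, on 8 mm corner legs. Its wire top lies 150 to 160 mm up; a low wire closes the back.
- tape_feeder: Obstacle, fixed: long tape machine at the robot's left front, about 165 mm high, never moved. Its upright dark reel, 240 mm across and 50 mm thick, faces the work at its right-hand end, about 70 mm beyond (world +x) and 165 mm to the right (world -y) of this origin; its top is 253 mm above the bench.
- mini_vice: Obstacle, fixed: small bench vice to the right of the V-stop, up to 82 mm high, within about 80 mm of this origin.
- narrow_roll: Bystander: smaller roll of tape lying flat, 72 mm diameter, 19 mm high; origin at its underside.
- wire_spool: Bystander: wire spool with dark flanges, 71 x 58 x 36 mm; origin at its underside.
- round_tin: Bystander: closed round tin, 59 mm diameter, 23 mm high; origin at its underside.
Things that resemble listed ones, but are neither listed nor needed, are in the scene too. What is shaped like the tape_roll but pink is not meant.

How it is judged (in metres and radians):
On the way, in this order (a step that is already met when the one before it is completed fails the run):
1. the prong stands inside the roll's hole while the roll still lies where it was (horizontal distance between hook_tip and roll_centre below 0.036 m and height (world z) of hook_tip below 0.035 m and distance of roll_centre from where it was at the start of the episode below 0.03 m), for 0.1 s.
2. held by the prong in its hole, the roll presses the V-pad with 5 N or more for 0.3 s, centred within 6 mm (horizontal distance between hook_tip and roll_centre below 0.036 m and height (world z) of hook_tip below 0.035 m and contact force between tape_roll and v_stop above 5 N and y of roll_centre in the frame of v_stop between -0.006 and 0.006 m), for 0.3 s.
At the end, for the whole second after the job is handed in: The roll lies flat and still in the V-stop, its centre within 6 mm of the stop's centre line, still touching the pad; the hook stands level on prong and foot on the bench, at rest, prong and handle at least 100 mm from the roll's centre (y of roll_centre in the frame of v_stop between -0.006 and 0.006 m and contact force between tape_roll and v_stop above 0.05 N and x of roll_centre in the frame of v_stop below 0.096 m and angle between roll_centre's own z axis and vertical below 0.1 rad and height (world z) of roll_centre below 0.028 m and linear speed of each of tape_roll, drag_hook below 0.01 m/s and angle between hook_grip's own z axis and vertical below 0.12 rad and height (world z) of hook_grip below 0.07 m and horizontal distance between each of hook_tip, hook_grip and roll_centre above 0.1 m).
It fails at once if the V-stop is pressed by the roll with more than 18 N (contact force between tape_roll and v_stop above 18 N).
It fails at once if the hook hits the V-stop with more than 18 N (contact force between drag_hook and v_stop above 18 N).
It fails at once if the robot itself touches the roll (contact force between any of the fingers, the arm and tape_roll above 0.3 N).
It fails at once if the roll is lifted or tipped (height (world z) of roll_centre above 0.045 m or angle between roll_centre's own z axis and vertical above 0.35 rad).
It fails at once if a bystander is moved more than 20 mm (distance of any of narrow_roll, wire_spool, round_tin from where it was at the start of the episode above 0.02 m).
It also fails if it takes over 72 s, if anything falls off the work surface, if the arm or the gripper's body presses on something with over 40 N, if the wrist force passes 120 N, or if a joint passes its speed limit or range.

## Working session

There is one attempt and no reset: what is moved stays moved. The work goes in short steps, Python scripts to look and compute and a tool call to move; the robot and the scene stay as the last step left them, time stands still between calls to the robot, and variables do not carry over. Pictures are saved under pics/ and viewed, at most 10 in all, crops included, and the job is handed in when it is done.

Besides the shell and the picture viewer there is one more tool, called after "Emit:" as name(argument=value, ...) on one line, values as JSON. arm_command: Moves the arm, as the interface text tells. Its arguments: {"type":"object","properties":{"series":{"type":"array","items":{"type":"number"}}},"required":["series"]}

```bash
mkdir -p pics; cat > h.py <<'E'
import numpy as np, cv2
from cell import monitor, viewer, workorder
def grab(n):
    im,d=viewer.get_image(n); c=viewer.camera_model(n); return im,d,c
def world(d,c,u,v,z=None):
    K,R,t=[np.array(c[k],float) for k in("mtx","R","t")]
    ray=np.linalg.solve(K,np.array([u,v,1.])); o=-R.T@t; w=R.T@ray
    s=d[int(round(v)),int(round(u))] if z is None else (z-o[2])/w[2]
    return o+w*s
def cloud(d,c):
    K,R,t=[np.array(c[k],float) for k in("mtx","R","t")]
    v,u=np.mgrid[:d.shape[0],:d.shape[1]]
    p=np.stack([u,v,np.ones_like(u)],-1).reshape(-1,3)@np.linalg.inv(K).T*d.reshape(-1,1)
    return ((p-t)@R).reshape(*d.shape,3)
def save(im,n): cv2.imwrite("pics/"+n,im[...,::-1])
E
python3 - <<'E'
from h import *
s=monitor.read_state();print(s)
for n in("top","side"):
    im,d,c=grab(n); save(cv2.resize(im,(800,600)),n+"0.png"); np.savez(n+"0.npz",im=im,d=d)
    print(n,c, np.round(-np.array(c["R"]).T@np.array(c["t"])))
E
```

```text
{'clock': 0.0, 'qpos': array([ 1.13522081,  0.62934479,  0.03846267,  1.51839631, -0.02700147,
        0.99630309, -0.02001566]), 'qd': array([ 0.00074365, -0.00185472,  0.00017979,  0.00060692,  0.00093693,
       -0.00071926, -0.00015145]), 'tau': array([ 1.91343092e-04, -5.63393247e+01,  1.22641157e+00, -1.93440056e+01,
        1.10914363e-02,  1.03286622e-02,  2.04470484e-05]), 'eef_pos': array([ 234.6971195 , -605.46059752,  230.38129209]), 'tool_rot': array([-3.13966009e+00,  3.71120847e-05,  3.69741692e-01]), 'force': array([ 0.30992209,  0.29964078, -0.34623329]), 'torque': array([-0.02761664,  0.02251229,  0.03121739]), 'gripper_force': 0.0, 'width': 85.45852441433232}
top {'mtx': array([[433.36776569,   0.        , 255.9809576 ],
       [  0.        , 433.36776569, 191.10713541],
       [  0.        ,   0.        ,   1.        ]]), 'R': array([[ 0.00197622, -0.99999048, -0.00389152],
       [-0.97925617, -0.00114672, -0.20262291],
       [ 0.20261652,  0.00421122, -0.97924911]]), 't': array([  79.89621821,  530.85308875, 1281.39801564])} [ 260.   75. 1363.]
side {'mtx': array([[352.88121687,   0.        , 247.95413126],
       [  0.        , 352.88121687, 193.47461334],
       [  0.        ,   0.        ,   1.        ]]), 'R': array([[-0.96553707, -0.26024577, -0.00321092],
       [-0.14901424,  0.56288799, -0.81298946],
       [ 0.21338446, -0.78449299, -0.58226955]]), 't': array([543.11050577,  89.56987078, 845.04423486])} [357. 754. 567.]
```

View pics/top0.png

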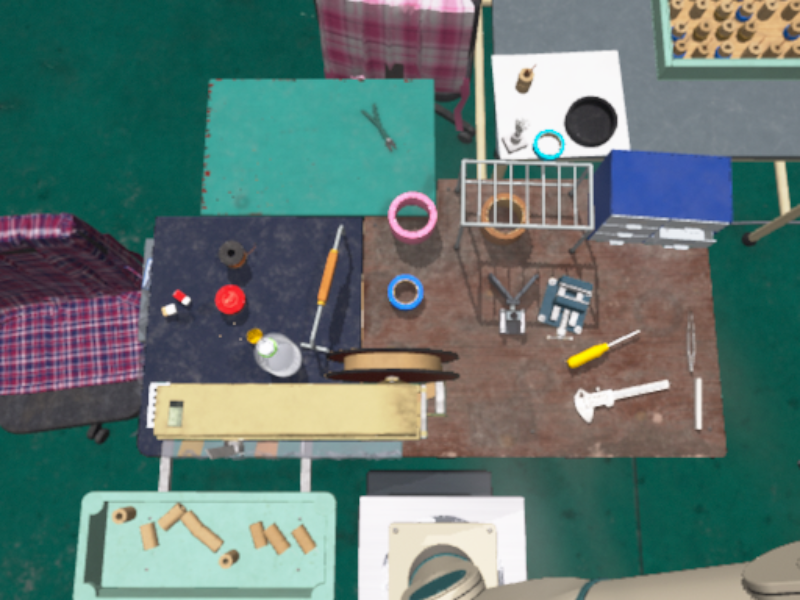

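View pics/side0.png

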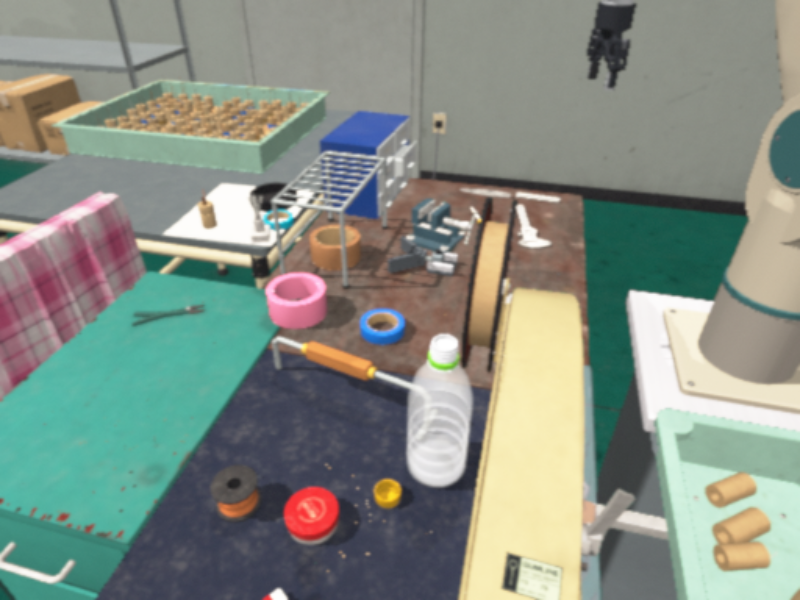

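Top view (800x600 px): the brown roll is under the rack at (505,215). The lookalikes are the pink roll (412,217), the blue narrow roll (405,292) and the cyan ring (548,145). The hook is at (327,277), with its prong end at (340,228) and its foot at (313,347). The V-stop is at (513,300), the vice at (568,305) and the reel at (393,365). I choose the brown roll, which the side view confirms at (335,247) under the rack.

```bash
python3 - <<'E'
from h import *
z=np.load("top0.npz"); im,d=z["im"],z["d"]; c=viewer.camera_model("top"); P=cloud(d,c)
hsv=cv2.cvtColor(im,cv2.COLOR_RGB2HSV); u,v=np.meshgrid(range(512),range(384))
def box(a,b,e,f): return (u>a*.64)&(u<b*.64)&(v>e*.64)&(v<f*.64)
# handle
m=box(310,350,240,315)&(hsv[...,0]<22)&(hsv[...,1]>140)
p=P[m];p=p[(p[:,2]>40)&(p[:,2]<95)];print("handle",m.sum(),p.mean(0),np.percentile(p[:,2],[10,50,90]))
w,V=np.linalg.eigh(np.cov(p[:,:2].T));print(V[:,1],np.degrees(np.arctan2(V[1,1],V[0,1])),np.ptp(p@np.r_[V[:,1],0]))
m=box(295,355,215,360)&(P[...,2]>40)&(P[...,2]<95)
q=P[m]; a=V[:,1]*np.sign(V[0,1]); s=(q[:,:2]-p.mean(0)[:2])@a; l=(q[:,:2]-p.mean(0)[:2])@[-a[1],a[0]]; k=abs(l)<25; print("rod s range",s[k].min(),s[k].max())
# roll
for lo,hi in((40,56),(-5,12)):
    m=box(470,540,185,250)&(P[...,2]>lo)&(P[...,2]<hi)&(hsv[...,0]<22)&(hsv[...,1]>120)
    print("roll",lo,m.sum(),P[m].mean(0) if m.sum() else 0)
m=box(470,540,185,250)&(P[...,2]>40)&(P[...,2]<56);q=P[m][:,:2]
(cx,cy),r=cv2.minEnclosingCircle(q.astype(np.float32));print("roll fit",cx,cy,r,len(q))
A=np.c_[2*q,np.ones(len(q))]
print(P[m].min(0),P[m].max(0))
# objects
for n,b,zl in(("vice",(535,600,270,345),(20,90)),("blue",(380,430,265,320),(12,30)),("pink",(380,445,180,250),(35,60)),("rackt",(455,600,150,245),(140,170)),("reel",(320,465,335,395),(180,270)),("bottle",(250,305,330,380),(20,300))):
    m=box(*b)&(P[...,2]>zl[0])&(P[...,2]<zl[1]);q=P[m];print(n,m.sum(),np.round(q.min(0)),np.round(q.max(0)),np.round(q.mean(0)))
cr=im[140:225,300:390];save(cv2.resize(cr,(720,600)*1 if 0 else (635,600),interpolation=cv2.INTER_CUBIC),"vstop.png")
m=box(480,545,260,340)&(P[...,2]>8)&(P[...,2]<45)
H=np.where(m,P[...,2],0)[165:220,308:350]
q=P[m];print("vstop",np.round(q.min(0)),np.round(q.max(0)))
for zz in((25,45),(8,25)):
  k=(q[:,2]>zz[0])&(q[:,2]<zz[1]);print(zz,np.round(q[k][::4]).astype(int).tolist())
E
```

```text
handle 205 [570.11270263 223.95024421  73.24028848] [68.35838284 73.83585274 78.02384098]
[-0.97558059  0.2196418 ] 167.31200517986468 109.87817122478981
rod s range -170.31655773088633 115.08218973086704
roll 40 160 [ 699.814349   -127.82605167   48.48047866]
roll -5 1 [ 761.82519154 -166.72524776    1.76720787]
roll fit 703.359375 -130.8228759765625 50.76850509643555 309
[ 653.43026112 -171.11609301   40.32214726] [753.17713713 -81.02316274  55.72404526]
vice 622 [ 447. -292.   20.] [ 584. -193.   84.] [ 520. -248.   58.]
blue 240 [516.  39.  12.] [588. 106.  28.] [552.  73.  19.]
pink 391 [656.  11.  35.] [755. 107.  55.] [705.  59.  48.]
rackt 1055 [ 638. -280.  141.] [780. -30. 167.] [ 708. -157.  158.]
reel 1085 [367. -16. 180.] [409. 208. 261.] [389.  95. 219.]
bottle 642 [379. 278.  20.] [450. 349. 206.] [408. 304. 139.]
vstop [ 467. -213.    8.] [616. -96.  43.]
(25, 45) [[588, -99, 30], [584, -102, 34], [583, -97, 25], [581, -108, 32], [577, -102, 36], [577, -187, 35], [575, -112, 29], [572, -105, 29], [571, -177, 34], [569, -109, 28], [568, -174, 33], [565, -111, 32], [565
[... 1046 characters left out ...]
-211, 10], [513, -143, 21], [515, -157, 9], [514, -204, 12], [509, -124, 22], [512, -202, 8], [508, -119, 11], [505, -161, 25], [508, -211, 11], [503, -161, 22], [504, -203, 15], [500, -127, 18], [500, -202, 19], [497, -120, 20], [497, -164, 19], [497, -206, 17], [493, -130, 21], [496, -204, 8], [490, -123, 24], [492, -138, 10], [492, -156, 11], [492, -203, 14], [487, -120, 23], [489, -134, 9], [488, -146, 13], [487, -164, 22], [485, -134, 12], [486, -147, 11], [481, -120, 21], [483, -156, 10], [477, -120, 21], [479, -147, 9], [474, -122, 25], [476, -137, 9], [476, -153, 8], [472, -118, 13], [473, -137, 10], [472, -152, 14], [470, -121, 10], [470, -137, 11], [469, -152, 12], [468, -163, 24]]
```

```bash
python3 - <<'E'
from h import *
z=np.load("side0.npz"); im,d=z["im"],z["d"]; c=viewer.camera_model("side"); P=cloud(d,c)
hsv=cv2.cvtColor(im,cv2.COLOR_RGB2HSV); u,v=np.meshgrid(range(512),range(384))
def box(a,b,e,f): return (u>a*.64)&(u<b*.64)&(v>e*.64)&(v<f*.64)
m=box(300,375,215,280)&(hsv[...,0]<20)&(hsv[...,1]>110)
q=P[m];t=q[(q[:,2]>42)&(q[:,2]<56)];w=q[(q[:,2]>5)&(q[:,2]<40)]
print("roll top",len(t),t.min(0),t.max(0),cv2.minEnclosingCircle(t[:,:2].astype(np.float32)))
from scipy.optimize import least_squares
o=w[np.argsort(-w[:,1])]
print("wall",w.min(0),w.max(0),len(w))
m=box(295,380,338,380)&(hsv[...,0]<22)&(hsv[...,1]>140);q=P[m];print("handle",q.mean(0),q.min(0),q.max(0))
save(cv2.resize(im[110:185,160:320],(800,375),interpolation=cv2.INTER_CUBIC),"side_crop.png")
E
```

```text
roll top 228 [ 657.45690964 -176.47939497   42.01812759] [754.2625815  -81.60924443  51.25467478] ((706.281005859375, -130.3860321044922), 49.54841232299805)
wall [ 657.22452642 -167.95089064    5.10059234] [746.479969   -79.03622237  39.95446758] 305
handle [569.75473085 228.32197798  68.2111275 ] [516.82368377 134.41369162  -1.0910233 ] [627.64160507 243.91242735  76.6178913 ]
```

View pics/vstop.png

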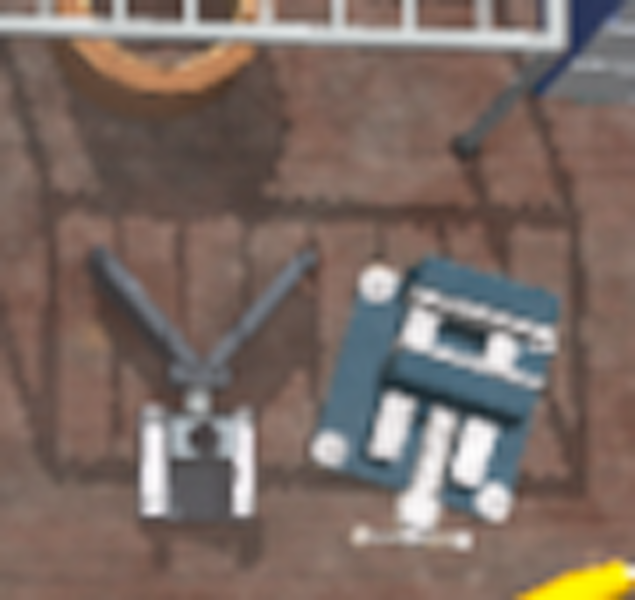

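The crop confirms a V with its tips at (97,250) and (310,255), opening toward the brown roll, and a base around (197,460). That puts the roll at about (705,-130), the stop origin at about (526,-142) and the handle at about (570,224), pointing at -12.7°. These agree with the stated sizes, so I'm moving toward the hook.

Emit:
arm_command(series=[100,3.4,-2,-1.2,0,100,6.8,-4,-2.4,0,100,10.2,-6,-3.6,0,100,13.5,-8,-4.8,0,100,16.8,-9.8,-6,0])

```text
clock: 0.52
eef_pos: [356.8, -451.8, 291.4]
tool_rot: [-3.14, 0.0, 0.37]
force: [1.2, -0.8, -1.1]
width: 85.2
gripper_force: 0.0
```

Emit:
arm_command(series=[100,3.4,-2,0,0,100,6.8,-4,0,0,100,10.2,-6,0,0,100,13.5,-8,0,0,100,16.8,-9.8,0,0])

```text
clock: 0.93
eef_pos: [478.0, -299.7, 291.2]
tool_rot: [-3.141, 0.0, 0.37]
force: [1.1, -0.2, 0.0]
width: 85.2
gripper_force: 0.0
```

Emit:
arm_command(series=[100,3.4,-2,0,0,100,6.8,-4,0,0,100,10.2,-6,0,0,100,13.5,-8,0,0,100,16.8,-9.8,0,0])

```text
clock: 1.35
eef_pos: [599.2, -147.6, 291.0]
tool_rot: [-3.141, 0.001, 0.37]
force: [0.5, -0.8, 0.5]
width: 85.6
gripper_force: 0.0
```

Emit:
arm_command(series=[100,1.1,-3.6,0,6.8,100,2.2,-7.2,0,13.6,100,3.3,-10.8,0,20.4,100,4.4,-14.4,0,27.2,100,5.4,-18,0,33.9])

```text
clock: 1.77
eef_pos: [583.4, 39.4, 290.9]
tool_rot: [3.141, 0.001, -0.228]
force: [1.2, 0.7, 0.2]
width: 85.7
gripper_force: 0.0
```

```bash
python3 - <<'E'
from h import *
z=np.load("top0.npz"); im,d=z["im"],z["d"]; c=viewer.camera_model("top"); P=cloud(d,c)
q=P[150:225,305:350].reshape(-1,3)
k=(q[:,2]>20)&(q[:,2]<42)&(q[:,0]>538)&(q[:,0]<595)&(q[:,1]<-90)&(q[:,1]>-192);q=q[k]
for s in(1,-1):
    a=q[(q[:,1]+143)*s>3]; vx,vy,x,y=cv2.fitLine(a[:,:2].astype(np.float32),cv2.DIST_HUBER,0,.01,.01).ravel()
    an=np.degrees(np.arctan2(vy,vx)*1); an=(an+90)%180-90; print(len(a),an,x,y,"y at x=540,585",y+(540-x)*vy/vx,y+(585-x)*vy/vx)
s=monitor.read_state();print(s["clock"],s["eef_pos"],s["tool_rot"],s["qpos"].round(2))
E
```

```text
65 40.850327 563.0135 -116.50346 y at x=540,585 -136.40349 -97.491486
49 -42.295063 559.89777 -171.03578 y at x=540,585 -152.93335 -193.87311
1.7667 [583.35574194  39.380644   290.86296523] [ 3.14142903e+00  7.71335552e-04 -2.27798453e-01] [-0.19  0.47  0.11  1.63 -0.06  1.04 -1.86]
```

Emit:
arm_command(series=[100,-1.1,-3.5,1.6,0,100,-2.2,-7.1,3.2,0,100,-3.3,-10.6,4.8,0,100,-4.4,-14.2,6.4,0,100,-5.5,-17.7,8,0])

```text
clock: 2.18
eef_pos: [568.5, 224.2, 210.3]
tool_rot: [3.141, 0.0, -0.222]
force: [-0.2, 0.2, -0.4]
width: 85.0
gripper_force: 0.0
```

```bash
python3 - <<'E'
from h import *
im,d,c=grab("side"); P=cloud(d,c); save(cv2.resize(im[120:280,130:330],(750,600),interpolation=cv2.INTER_CUBIC),"grasp.png")
hsv=cv2.cvtColor(im,cv2.COLOR_RGB2HSV)
m=(hsv[...,0]<20)&(hsv[...,1]>150)&(abs(P[...,0]-570)<70)&(abs(P[...,1]-224)<40)&(P[...,2]>40)&(P[...,2]<85)
q=P[m];t=q[q[:,2]>68];print(len(q),q.min(0),q.max(0),q.mean(0),len(t),t.mean(0))
s=monitor.read_state();print(s["eef_pos"],s["tool_rot"])
E
```

```text
484 [517.72379369 207.5120224   55.02528017] [624.98623946 242.80085758  77.89888639] [570.00134065 229.2366959   69.14798556] 310 [569.59097148 227.35665562  73.23312975]
[564.53149121 234.74933896 206.78886991] [-3.1371593   0.00760805 -0.21095917]
```

View pics/grasp.png

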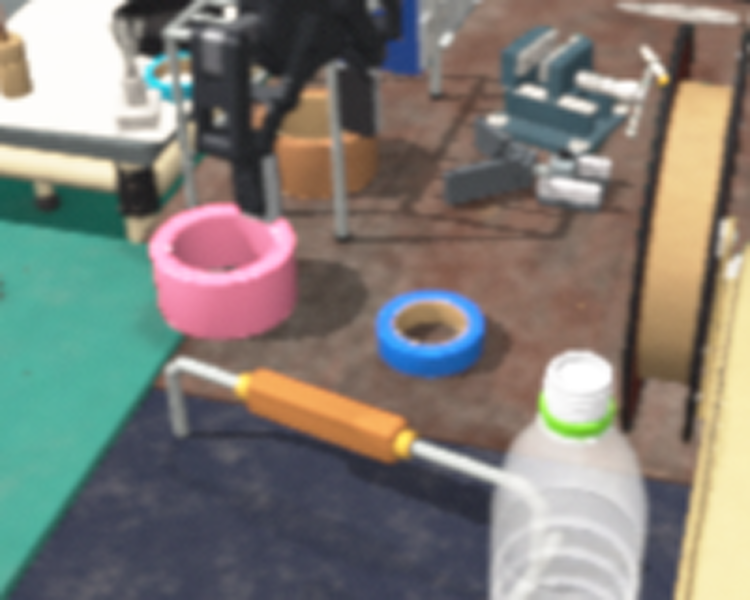

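The close crop shows the hook standing free with its handle at (325,415) and nothing close to it. The robot is still settling.

Emit:
arm_command(series=[100,0,0,1,0,100,0,0,2,0,100,0,0,3,0,100,0,0,4,0,100,0,0,4,0])

```text
clock: 2.65
eef_pos: [568.3, 219.9, 169.0]
tool_rot: [3.139, 0.003, -0.225]
force: [-0.8, 0.2, 0.8]
width: 85.2
gripper_force: 0.0
```

Emit:
arm_command(series=[100,0,-0.3,2,0,100,0,-0.6,4,0,100,0,-0.6,6,0,100,0,-0.6,7.5,0,100,0,-0.6,9,0])

```text
clock: 3.07
eef_pos: [571.0, 227.1, 80.7]
tool_rot: [3.141, -0.0, -0.224]
force: [-1.0, 0.4, -0.0]
width: 85.5
gripper_force: 0.0
```

Emit:
arm_command(series=[100,0,0,1,0,100,0,0,2,0,100,0,0,3,0,100,0,0,3,0,100,0,0,3,0])

```text
clock: 3.48
eef_pos: [570.5, 228.0, 51.1]
tool_rot: [3.141, 0.0, -0.222]
force: [0.6, -0.8, 0.5]
width: 85.7
gripper_force: 0.0
```

Emit:
arm_command(series=[50,0,0,0,0,0,0,0,0,0,0,0,0,0,0,0,0,0,0,0,0,0,0,0,0])

```text
clock: 3.9
eef_pos: [570.8, 228.2, 51.7]
tool_rot: [-3.141, -0.001, -0.222]
force: [-0.2, -1.1, 0.9]
width: 25.6
gripper_force: 2.0
```

Emit:
arm_command(series=[0,0,0,0,0,0,0,0,0,0,0,0,0,0,0,0,0,0,0,0,0,0,0,0,0])

```text
clock: 4.32
eef_pos: [570.7, 228.2, 51.4]
tool_rot: [-3.142, -0.0, -0.222]
force: [-0.1, -0.4, 1.9]
width: 16.8
gripper_force: 62.1
```

Emit:
arm_command(series=[0,0,0,-3,0,0,0,0,-7,0,0,0,0,-11,0,0,0,0,-15,0,0,0,0,-18,0])

```text
clock: 4.73
eef_pos: [571.1, 228.4, 234.5]
tool_rot: [-3.14, -0.002, -0.222]
force: [0.5, 0.5, -2.2]
width: 16.8
gripper_force: 61.8
```

Emit:
arm_command(series=[0,1.2,3,0,-2,0,2.4,6.8,0,-5,0,3.6,10.6,0,-8,0,4.8,14.2,0,-11,0,5.8,17,0,-12.8])

```text
clock: 5.15
eef_pos: [589.1, 45.6, 231.1]
tool_rot: [3.14, 0.001, 0.001]
force: [0.5, 0.4, -1.5]
width: 16.9
gripper_force: 61.8
```

Emit:
arm_command(series=[0,0,0,0,0,0,0,0,0,0,0,0,0,0,0,0,0,0,0,0,0,0,0,0,0])

```text
clock: 5.57
eef_pos: [589.4, 51.6, 231.1]
tool_rot: [-3.141, 0.0, 0.004]
force: [0.8, -0.8, -1.8]
width: 16.5
gripper_force: 61.8
```

Emit:
arm_command(series=[0,0,3,0,0,0,0,7,0,0,0,0,11,0,0,0,0,15,0,0,0,0,18,0,0])

```text
clock: 5.98
eef_pos: [589.8, -133.3, 231.4]
tool_rot: [3.14, -0.0, 0.001]
force: [1.0, -0.9, -1.6]
width: 16.6
gripper_force: 61.8
```

Emit:
arm_command(series=[0,-1,0,0,0,0,-3,0,0,0,0,-6,0,0,0,0,-9,0,0,0,0,-9.5,0,0,0])

```text
clock: 6.4
eef_pos: [489.1, -129.7, 230.8]
tool_rot: [-3.141, 0.007, 0.002]
force: [-1.4, 0.6, -0.9]
width: 16.6
gripper_force: 61.8
```

Emit:
arm_command(series=[0,0,0,3,0,0,0,0,6,0,0,0,0,9,0,0,0,0,11.6,0,0,0,0,11.6,0])

```text
clock: 6.82
eef_pos: [492.4, -128.6, 111.3]
tool_rot: [-3.139, 0.008, 0.004]
force: [-1.0, 0.4, -1.5]
width: 16.6
gripper_force: 61.6
```

```bash
python3 - <<'E'
from h import *
im,d,c=grab("side"); save(cv2.resize(im[90:210,150:350],(800,480),interpolation=cv2.INTER_CUBIC),"pre.png"); P=cloud(d,c)
hsv=cv2.cvtColor(im,cv2.COLOR_RGB2HSV)
q=P[(abs(P[...,1]+130)<25)&(P[...,0]>550)&(P[...,0]<640)&(P[...,2]>55)&(P[...,2]<150)]
print(len(q)); 
for lo in range(50,140,10):
  a=q[(q[:,2]>lo)&(q[:,2]<=lo+10)&(q[:,0]>595)]
  if len(a):print(lo,a.mean(0).round(1),len(a))
a=q[(q[:,0]<598)&(q[:,2]>100)];print("rod",len(a),a.mean(0) if len(a) else 0, np.polyfit(a[:,0],a[:,2],1) if len(a)>3 else 0,np.polyfit(a[:,0],a[:,1],1) if len(a)>3 else 0)
s=monitor.read_state();print(s["clock"],s["eef_pos"],s["tool_rot"])
E
```

```text
103
60 [ 605.5 -127.1   65.5] 7
70 [ 605.1 -125.8   74.8] 7
80 [ 605.5 -126.5   84. ] 10
90 [ 605.5 -126.8   94.8] 10
100 [ 604.6 -126.3  104.6] 8
110 [ 603.5 -125.6  115.9] 12
120 [ 597.  -125.7  123.6] 5
rod 49 [ 573.67892833 -126.23180719  123.08407821] [-2.26124357e-02  1.36056356e+02] [-1.37947385e-02 -1.18318056e+02]
6.8667 [ 493.68042944 -129.13728548  113.50601773] [-3.14014241  0.00501808  0.00326301]
```

View pics/pre.png

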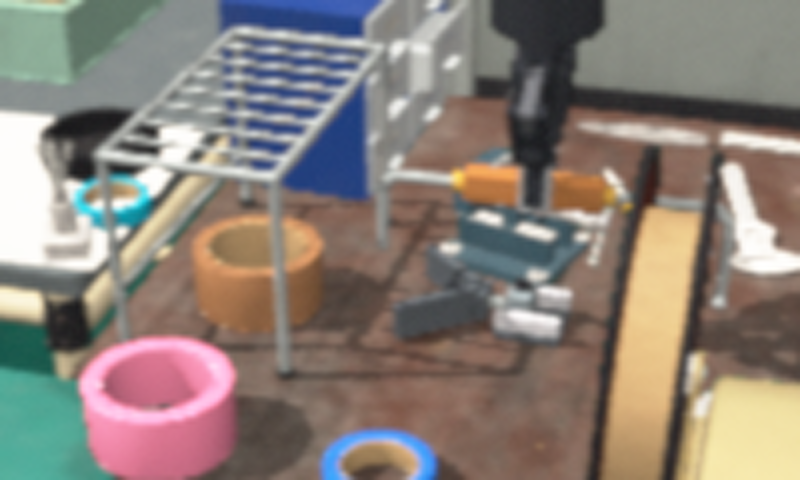

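The hook is held level, with its rod at (420,177) and its prong at (388,200). The roll is undisturbed at (258,265), with clear passage over it. I'm inserting the prong now.

Emit:
arm_command(series=[0,1.5,0,0,0,0,3.5,0.1,0,0,0,5.5,0.1,0,0,0,7.5,0.1,0,0,0,8.7,0.1,0,0])

```text
clock: 7.28
eef_pos: [586.2, -130.8, 118.0]
tool_rot: [3.141, -0.006, 0.003]
force: [0.1, 0.4, -1.2]
width: 16.6
gripper_force: 61.8
```

Emit:
arm_command(series=[0,0,0,0,0,0,0,0,0,0,0,0,0,0,0,0,0,0,0,0,0,0,0,0,0])

```text
clock: 7.7
eef_pos: [581.2, -131.6, 115.8]
tool_rot: [3.142, 0.0, 0.001]
force: [-0.4, 0.4, -1.7]
width: 16.9
gripper_force: 61.8
```

Emit:
arm_command(series=[0,0,0,1,0,0,0,0,2,0,0,0,0,3,0,0,0,0,4,0,0,0,0,5,0])

```text
clock: 8.12
eef_pos: [581.4, -131.3, 63.7]
tool_rot: [-3.141, 0.001, 0.001]
force: [-0.1, -1.0, -1.6]
width: 16.9
gripper_force: 61.8
```

Emit:
arm_command(series=[0,0,0,0,0,0,0,0,0,0,0,0,0,0,0,0,0,0,0,0,0,0,0,0,0])

```text
clock: 8.53
eef_pos: [582.5, -131.5, 65.9]
tool_rot: [3.141, -0.001, 0.001]
force: [-0.4, -0.1, -1.2]
width: 16.8
gripper_force: 61.8
```

```bash
python3 - <<'E'
from h import *
im,d,c=grab("side"); save(cv2.resize(im[90:210,150:350],(800,480),interpolation=cv2.INTER_CUBIC),"ins.png")
s=monitor.read_state();print(s["clock"],s["eef_pos"],s["tool_rot"],s["force"],s["torque"])
E
```

```text
8.5833 [ 582.42504057 -131.46616408   65.9042724 ] [ 3.14142783e+00 -1.11811064e-03  1.54242510e-03] [ 0.31981412  0.19656314 -1.64126122] [-0.02463449 -0.01260725  0.00660324]
```

View pics/ins.png

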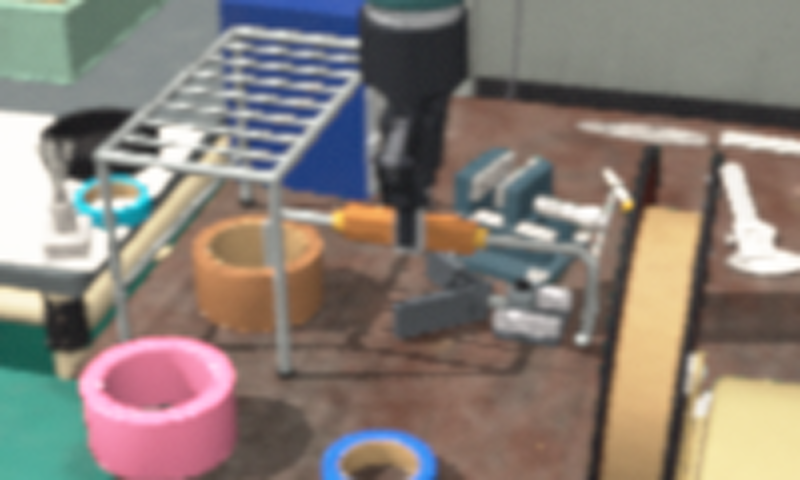

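The prong is in the hole (rod end at (285,215), foot at (590,340)) and the roll hasn't moved. I'm dragging it while steering to y ≈ -144.

Emit:
arm_command(series=[0,0,0.3,0.1,0,0,-0.7,0.6,0.2,0,0,-1.5,0.9,0.3,0,0,-2.5,1.1,0.4,0,0,-3.5,1.3,0.4,0])

```text
clock: 9.0
eef_pos: [546.4, -145.0, 61.3]
tool_rot: [3.141, -0.001, 0.001]
force: [0.5, 0.2, -1.3]
width: 16.6
gripper_force: 61.9
```

Emit:
arm_command(series=[0,-0.8,0,0,0,0,-1.6,0,0,0,0,-2.4,0,0,0,0,-3.2,0,0,0,0,-4,0,0,0])

```text
clock: 9.42
eef_pos: [506.4, -144.5, 61.4]
tool_rot: [3.142, -0.0, 0.002]
force: [1.4, 0.7, -1.6]
width: 16.7
gripper_force: 61.8
```

Emit:
arm_command(series=[0,-0.4,0,0,0,0,-0.7,0,0,0,0,-0.9,0,0,0,0,-1,0,0,0,0,-1,0,0,0])

```text
clock: 9.83
eef_pos: [497.0, -144.5, 61.3]
tool_rot: [-3.142, 0.0, 0.002]
force: [-0.5, -0.7, -1.4]
width: 16.8
gripper_force: 61.8
```

```bash
python3 - <<'E'
from h import *
im,d,c=grab("top"); save(cv2.resize(im[120:230,290:390],(545,600),interpolation=cv2.INTER_CUBIC),"drag.png"); P=cloud(d,c)
hsv=cv2.cvtColor(im,cv2.COLOR_RGB2HSV)
m=(P[...,2]>42)&(P[...,2]<54)&(hsv[...,0]<22)&(hsv[...,1]>110)&(abs(P[...,0]-630)<80)&(abs(P[...,1]+140)<65)
q=P[m];print(len(q),q.min(0),q.max(0),cv2.minEnclosingCircle(q[:,:2].astype(np.float32)))
s=monitor.read_state();print(s["clock"],s["eef_pos"],s["tool_rot"],s["force"],s["torque"])
E
```

```text
159 [ 592.35280504 -184.7896997    42.75851231] [678.18462657 -94.59687856  53.48342656] ((638.647705078125, -142.9741668701172), 49.82750701904297)
9.8833 [ 496.95883257 -144.52138979   61.26610613] [-3.14151196e+00  3.26760513e-04  1.56872836e-03] [ 0.28660218  0.39318893 -2.05644403] [ 0.0045287  -0.10861538 -0.03968948]
```

View pics/drag.png

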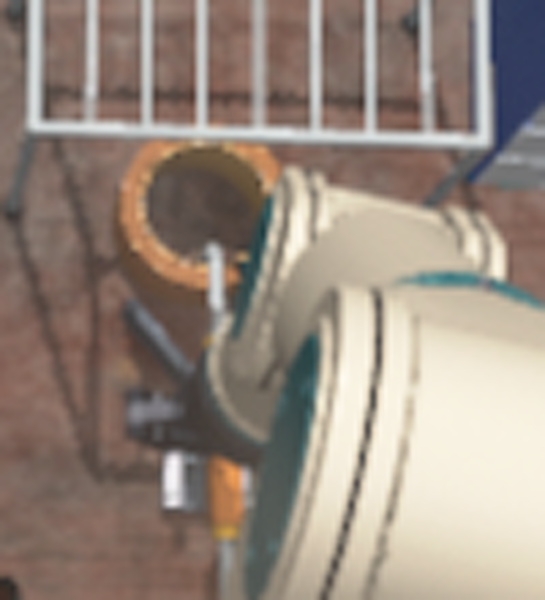

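The roll follows the prong and is at about (640,-143), with the V at (150,330) directly ahead. Next I close in gently.

Emit:
arm_command(series=[0,-0.4,0,0,0,0,-0.8,0,0,0,0,-1.2,0,0,0,0,-1.6,0,0,0,0,-2,0,0,0])

```text
clock: 10.3
eef_pos: [476.6, -144.6, 61.4]
tool_rot: [3.142, -0.0, 0.001]
force: [2.0, -0.8, -1.3]
width: 16.8
gripper_force: 61.8
```

Emit:
arm_command(series=[0,-0.1,0,0,0,0,-0.2,0,0,0,0,-0.3,0,0,0,0,-0.4,0,0,0,0,-0.5,0,0,0])

```text
clock: 10.72
eef_pos: [472.3, -144.6, 61.3]
tool_rot: [3.142, -0.001, 0.002]
force: [2.4, 0.2, -1.8]
width: 16.6
gripper_force: 61.8
```

Emit:
arm_command(series=[0,-0.1,0,0,0,0,-0.2,0,0,0,0,-0.3,0,0,0,0,-0.4,0,0,0,0,-0.5,0,0,0])

```text
clock: 11.13
eef_pos: [467.3, -144.6, 61.4]
tool_rot: [3.141, -0.001, 0.002]
force: [2.3, -0.4, -3.4]
width: 16.8
gripper_force: 61.7
```

Emit:
arm_command(series=[0,-0.1,0,0,0,0,-0.2,0,0,0,0,-0.3,0,0,0,0,-0.4,0,0,0,0,-0.4,0,0,0])

```text
clock: 11.55
eef_pos: [464.5, -144.6, 61.5]
tool_rot: [3.141, -0.003, 0.002]
force: [6.4, 0.8, -4.4]
width: 17.0
gripper_force: 61.5
```

Emit:
arm_command(series=[0,-0.1,0,0,0,0,-0.1,0,0,0,0,-0.2,0,0,0,0,-0.3,0,0,0,0,-0.3,0,0,0])

```text
clock: 11.97
eef_pos: [462.9, -144.7, 61.6]
tool_rot: [3.141, -0.006, 0.002]
force: [7.8, 0.3, -5.5]
width: 16.9
gripper_force: 61.3
```

Emit:
arm_command(series=[0,-0.1,0,0,0,0,-0.2,0,0,0,0,-0.3,0,0,0,0,-0.3,0,0,0,0,-0.3,0,0,0])

```text
clock: 12.38
eef_pos: [461.5, -144.8, 61.8]
tool_rot: [3.14, -0.008, 0.003]
force: [10.4, 0.4, -6.5]
width: 16.7
gripper_force: 61.1
```

```bash
python3 - <<'E'
from h import *
im,d,c=grab("side"); save(cv2.resize(im[100:220,150:350],(800,480),interpolation=cv2.INTER_CUBIC),"seat.png"); P=cloud(d,c)
hsv=cv2.cvtColor(im,cv2.COLOR_RGB2HSV)
m=(P[...,2]>44)&(P[...,2]<56)&(hsv[...,0]<22)&(hsv[...,1]>110)&(P[...,0]>540)&(P[...,0]<680)&(abs(P[...,1]+140)<60)
q=P[m];print(len(q),q.min(0),q.max(0),cv2.minEnclosingCircle(q[:,:2].astype(np.float32)))
A=np.c_[q[:,:2],np.ones(len(q))];print(np.linalg.lstsq(A,q[:,2],rcond=None)[0])
s=monitor.read_state();print(s["clock"],s["eef_pos"],s["tool_rot"],s["force"],s["torque"])
E
```

```text
213 [ 558.89664055 -198.22397055   44.05349967] [654.17393784 -95.88782532  52.11350227] ((605.2874755859375, -147.0627899169922), 51.22714614868164)
[ 6.33752642e-03 -5.32117785e-03  4.38535691e+01]
12.4333 [ 461.47174152 -144.82199781   61.7776731 ] [ 3.14034311e+00 -8.23426307e-03  2.59412285e-03] [ 9.26304879  0.29097371 -7.23717702] [ 0.08653343 -1.95591704  0.05743557]
```

View pics/seat.png

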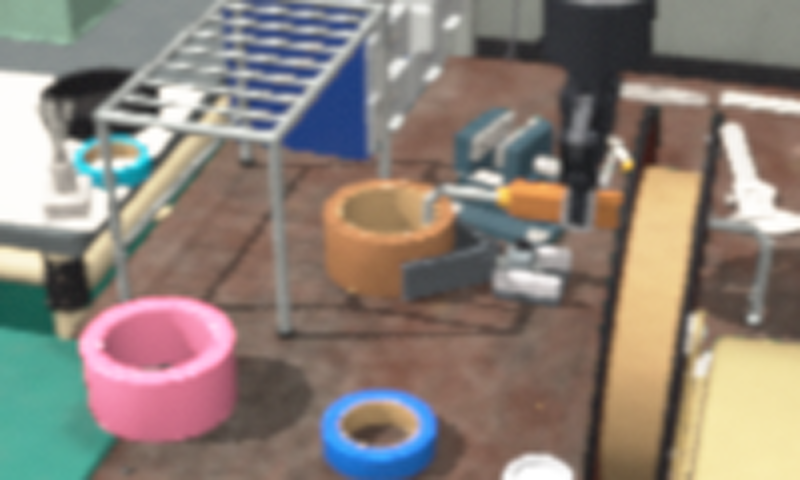

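The roll sits flat in the V at (390,235), with the prong at (430,200) against its near inner wall. I'm adding a little more pull and holding it.

Emit:
arm_command(series=[0,-0.1,0,0,0,0,-0.2,0,0,0,0,-0.2,0,0,0,0,-0.2,0,0,0,0,-0.2,0,0,0])

```text
clock: 12.85
eef_pos: [460.5, -144.9, 62.0]
tool_rot: [3.14, -0.01, 0.003]
force: [11.1, -0.7, -6.9]
width: 16.8
gripper_force: 61.1
```

Emit:
arm_command(series=[0,-0.1,0,0,0,0,-0.1,0,0,0,0,-0.1,0,0,0,0,-0.1,0,0,0,0,-0.1,0,0,0])

```text
clock: 13.27
eef_pos: [460.0, -145.0, 62.0]
tool_rot: [3.14, -0.011, 0.003]
force: [11.4, 0.2, -8.1]
width: 16.9
gripper_force: 61.0
```

Emit:
arm_command(series=[0,0,0,0,0,0,0,0,0,0,0,0,0,0,0,0,0,0,0,0,0,0,0,0,0])

```text
clock: 13.68
eef_pos: [459.9, -145.0, 62.0]
tool_rot: [3.14, -0.011, 0.003]
force: [11.9, 1.0, -7.9]
width: 16.7
gripper_force: 61.0
```

Emit:
arm_command(series=[0,0.3,0,0,0,0,0.6,0,0,0,0,0.9,0,0,0,0,1.2,0,0,0,0,1.5,0,0,0])

```text
clock: 14.1
eef_pos: [467.9, -144.6, 61.2]
tool_rot: [-3.141, 0.002, 0.001]
force: [-0.5, 0.1, -2.2]
width: 16.7
gripper_force: 61.9
```

Emit:
arm_command(series=[0,0.4,0,0,0,0,0.8,0,0,0,0,1.2,0,0,0,0,1.6,0,0,0,0,2,0,0,0])

```text
clock: 14.52
eef_pos: [489.0, -144.5, 61.2]
tool_rot: [-3.141, 0.001, 0.002]
force: [-0.6, 0.5, -2.7]
width: 16.7
gripper_force: 61.9
```

Emit:
arm_command(series=[0,0,0,0,0,0,0,0,0,0,0,0,0,0,0,0,0,0,0,0,0,0,0,0,0])

```text
clock: 14.93
eef_pos: [488.7, -144.6, 61.3]
tool_rot: [-3.142, 0.0, 0.001]
force: [-0.5, 0.4, -1.4]
width: 16.9
gripper_force: 61.9
```

```bash
cat > roll.py <<'E'
from h import *
im,d,c=grab("side"); P=cloud(d,c); np.savez("last.npz",im=im)
hsv=cv2.cvtColor(im,cv2.COLOR_RGB2HSV)
m=(P[...,2]>44)&(P[...,2]<56)&(hsv[...,0]<22)&(hsv[...,1]>110)&(P[...,0]>540)&(P[...,0]<680)&(abs(P[...,1]+140)<60)
q=P[m];print(len(q),q.min(0),q.max(0),q.mean(0),cv2.minEnclosingCircle(q[:,:2].astype(np.float32)))
g=(P[...,0]>590)&(P[...,0]<620)&(abs(P[...,1]+144)<25)&(P[...,2]>55)&(P[...,2]<110);print("prong",P[g].mean(0) if g.any() else 0)
s=monitor.read_state();print(s["clock"],s["eef_pos"],s["tool_rot"],s["force"],s["torque"])
E
python3 roll.py
```

```text
197 [ 565.10633303 -195.88411755   44.07422093] [660.27528909 -98.48382437  51.08165118] [ 615.84110901 -134.84905848   48.03262059] ((613.5166015625, -146.80897521972656), 50.26125717163086)
prong [ 598.27245575 -142.00581442   67.09464951]
14.9833 [ 488.77093332 -144.62579782   61.33072629] [-3.14157575e+00  2.41449698e-04  1.26221510e-03] [-1.74048880e-01  9.13864748e-04 -1.70459330e+00] [-0.01087518  0.0146843  -0.01778512]
```

The roll sprang back with the pad. A light re-pull will check that it still touches, followed by a slower release.

Emit:
arm_command(series=[0,-0.4,0,0,0,0,-0.8,0,0,0,0,-1.2,0,0,0,0,-1.6,0,0,0,0,-1.8,0,0,0])

```text
clock: 15.4
eef_pos: [469.9, -144.6, 61.3]
tool_rot: [-3.141, 0.001, 0.001]
force: [-0.4, 0.3, -1.1]
width: 16.9
gripper_force: 61.9
```

Emit:
arm_command(series=[0,-0.1,0,0,0,0,-0.1,0,0,0,0,-0.2,0,0,0,0,-0.2,0,0,0,0,-0.2,0,0,0])

```text
clock: 15.82
eef_pos: [469.2, -144.6, 61.3]
tool_rot: [3.142, -0.0, 0.002]
force: [-0.1, 0.2, -1.7]
width: 17.0
gripper_force: 61.9
```

Emit:
arm_command(series=[0,-0.1,0,0,0,0,-0.1,0,0,0,0,-0.1,0,0,0,0,-0.2,0,0,0,0,-0.2,0,0,0])

```text
clock: 16.23
eef_pos: [467.6, -144.6, 61.4]
tool_rot: [3.141, -0.001, 0.002]
force: [1.3, -0.3, -3.6]
width: 16.8
gripper_force: 61.8
```

Emit:
arm_command(series=[0,-0.1,0,0,0,0,-0.1,0,0,0,0,-0.1,0,0,0,0,-0.1,0,0,0,0,-0.1,0,0,0])

```text
clock: 16.65
eef_pos: [466.7, -144.7, 61.4]
tool_rot: [3.141, -0.001, 0.002]
force: [3.4, 0.8, -3.3]
width: 16.6
gripper_force: 61.7
```

Emit:
arm_command(series=[0,-0.1,0,0,0,0,-0.1,0,0,0,0,-0.1,0,0,0,0,-0.1,0,0,0,0,-0.1,0,0,0])

```text
clock: 17.07
eef_pos: [465.6, -144.6, 61.4]
tool_rot: [3.141, -0.001, 0.002]
force: [4.3, 0.3, -3.1]
width: 17.0
gripper_force: 61.7
```

Emit:
arm_command(series=[0,0.1,0,0,0,0,0.2,0,0,0,0,0.3,0,0,0,0,0.4,0,0,0,0,0.5,0,0,0])

```text
clock: 17.48
eef_pos: [468.5, -144.5, 61.1]
tool_rot: [-3.141, 0.003, 0.001]
force: [0.1, 0.5, -1.3]
width: 17.1
gripper_force: 61.8
```

Emit:
arm_command(series=[0,0.4,0,0,0,0,0.8,0,0,0,0,1.2,0,0,0,0,1.6,0,0,0,0,2,0,0,0])

```text
clock: 17.9
eef_pos: [490.4, -144.5, 61.3]
tool_rot: [-3.142, 0.0, 0.002]
force: [0.9, 0.2, -1.3]
width: 16.7
gripper_force: 61.8
```

Emit:
arm_command(series=[0,0,0,0,0,0,0,0,0,0,0,0,0,0,0,0,0,0,0,0,0,0,0,0,0])

```text
clock: 18.32
eef_pos: [489.7, -144.6, 61.3]
tool_rot: [-3.142, 0.0, 0.001]
force: [-0.2, -0.5, -2.4]
width: 16.8
gripper_force: 61.8
```

```bash
python3 roll.py
```

```text
192 [ 564.75139279 -196.24865723   44.15420576] [661.50148925 -98.90772684  51.12469116] [ 615.97222465 -135.94439551   48.06932153] ((614.0836791992188, -148.1058807373047), 49.887847900390625)
prong [ 599.33051049 -142.08966642   67.72468043]
18.3667 [ 489.78865336 -144.59422271   61.34883928] [-3.14156520e+00  1.96599714e-04  1.35905704e-03] [ 0.64345831 -0.22788643 -1.45392191] [ 0.00663715 -0.02310086  0.02381192]
```

Emit:
arm_command(series=[0,0,0,-1,0,0,0,0,-2,0,0,0,0,-3,0,0,0,0,-4.5,0,0,0,0,-6,0])

```text
clock: 18.78
eef_pos: [490.1, -144.6, 122.9]
tool_rot: [3.141, -0.001, 0.001]
force: [1.2, -0.7, -1.1]
width: 16.5
gripper_force: 61.8
```

Emit:
arm_command(series=[0,0,0,-2,0,0,0,0,-5,0,0,0,0,-8,0,0,0,0,-10,0,0,0,0,-11.2,0])

```text
clock: 19.2
eef_pos: [491.2, -144.9, 237.4]
tool_rot: [3.14, -0.006, 0.001]
force: [-0.3, 0.2, -1.8]
width: 16.3
gripper_force: 61.9
```

Emit:
arm_command(series=[0,2,0,0,0,0,4.5,0,0,0,0,7,0,0,0,0,9,0,0,0,0,10,0,0,0])

```text
clock: 19.62
eef_pos: [592.6, -143.9, 234.7]
tool_rot: [3.141, -0.003, 0.003]
force: [0.6, -0.6, -2.2]
width: 16.6
gripper_force: 61.9
```

Emit:
arm_command(series=[0,0,-3,0,0,0,0,-7,0,0,0,0,-11,0,0,0,0,-15,0,0,0,0,-19,0,0])

```text
clock: 20.03
eef_pos: [589.3, 47.2, 234.7]
tool_rot: [-3.141, -0.001, 0.001]
force: [0.1, 0.3, -1.8]
width: 16.6
gripper_force: 61.8
```

Emit:
arm_command(series=[0,0,-2,0,0,0,0,-3,0,0,0,0,-3,0,0,0,0,-3,0,0,0,0,-3,0,0])

```text
clock: 20.45
eef_pos: [589.8, 72.4, 233.7]
tool_rot: [3.14, -0.0, -0.002]
force: [0.0, 0.2, -1.7]
width: 16.8
gripper_force: 61.9
```

Emit:
arm_command(series=[0,-0.2,-3,0,2,0,-0.5,-6,0,5,0,-0.9,-9,0,8,0,-1.3,-12,0,11,0,-1.7,-14.8,0,12.7])

```text
clock: 20.87
eef_pos: [573.0, 222.3, 233.5]
tool_rot: [3.141, -0.001, -0.226]
force: [-0.2, 0.3, -1.7]
width: 16.8
gripper_force: 61.8
```

Emit:
arm_command(series=[0,0,0,2,0,0,0,0,5,0,0,0,0,8,0,0,0,0,11,0,0,0,0,13,0])

```text
clock: 21.28
eef_pos: [572.1, 220.0, 100.8]
tool_rot: [3.138, 0.002, -0.224]
force: [0.1, -0.5, -1.9]
width: 16.9
gripper_force: 61.8
```

Emit:
arm_command(series=[0,0,0,1,0,0,0,0,2,0,0,0,0,3,0,0,0,0,4,0,0,0,0,4.2,0])

```text
clock: 21.7
eef_pos: [572.3, 223.0, 60.4]
tool_rot: [3.141, 0.001, -0.221]
force: [0.1, -0.2, -1.5]
width: 16.6
gripper_force: 61.8
```

Emit:
arm_command(series=[0,0,0,0,0,0,0,0,0,0,0,0,0,0,0,0,0,0,0,0,0,0,0,0,0])

```text
clock: 22.12
eef_pos: [572.8, 223.8, 61.9]
tool_rot: [-3.141, -0.001, -0.22]
force: [-0.6, 1.0, -1.8]
width: 16.9
gripper_force: 61.8
```

```bash
python3 roll.py
```

```text
218 [ 565.10315719 -197.13253882   44.01501151] [656.73685079 -99.54951314  50.68855301] [ 611.5783654  -143.7381294    48.06230404] ((614.5125122070312, -147.89381408691406), 51.0734748840332)
prong 0
22.1667 [572.73591261 223.73244644  61.83109661] [-3.14108965e+00 -7.42777119e-04 -2.20044856e-01] [ 0.11959012  0.54954126 -1.13257552] [-0.01165444  0.00795023 -0.0387646 ]
```

Emit:
arm_command(series=[0,0,0,0.2,0,0,0,0,0.4,0,0,0,0,0.6,0,0,0,0,0.8,0,0,0,0,0.8,0])

```text
clock: 22.58
eef_pos: [572.0, 223.4, 52.7]
tool_rot: [3.141, 0.001, -0.22]
force: [-0.5, 1.2, -0.8]
width: 17.1
gripper_force: 61.8
```

Emit:
arm_command(series=[0,0,0,0.1,0,0,0,0,0.1,0,0,0,0,0.2,0,0,0,0,0.2,0,0,0,0,0.2,0])

```text
clock: 23.0
eef_pos: [572.6, 223.6, 51.5]
tool_rot: [-3.141, -0.0, -0.22]
force: [-0.7, 0.0, 0.0]
width: 16.6
gripper_force: 62.1
```

Emit:
arm_command(series=[0,0,0,0.1,0,0,0,0,0.1,0,0,0,0,0.1,0,0,0,0,0.1,0,0,0,0,0.1,0])

```text
clock: 23.42
eef_pos: [572.6, 223.6, 51.3]
tool_rot: [-3.141, -0.001, -0.22]
force: [-0.9, -1.2, 6.1]
width: 16.7
gripper_force: 63.1
```

Emit:
arm_command(series=[0,0,0,-0.1,0,0,0,0,-0.1,0,20,0,0,-0.1,0,60,0,0,-0.1,0,100,0,0,-0.1,0])

```text
clock: 23.83
eef_pos: [572.5, 223.6, 51.2]
tool_rot: [-3.142, -0.0, -0.22]
force: [0.6, 0.0, 0.3]
width: 40.1
gripper_force: 0.0
```

Emit:
arm_command(series=[100,0,0,0,0,100,0,0,0,0,100,0,0,0,0,100,0,0,0,0,100,0,0,0,0])

```text
clock: 24.25
eef_pos: [572.5, 223.5, 51.3]
tool_rot: [-3.142, -0.0, -0.22]
force: [0.7, 0.3, 0.8]
width: 85.7
gripper_force: 0.0
```

Emit:
arm_command(series=[100,0,0,-1,0,100,0,0,-3,0,100,0,0,-6,0,100,0,0,-10,0,100,0,0,-14,0])

```text
clock: 24.67
eef_pos: [571.7, 223.2, 192.9]
tool_rot: [3.141, 0.001, -0.22]
force: [0.6, 0.8, -0.3]
width: 85.1
gripper_force: 0.0
```

Emit:
arm_command(series=[100,0,0,-3,0,100,0,0,-6,0,100,0,0,-8,0,100,0,0,-8,0,100,0,0,-8,0])

```text
clock: 25.08
eef_pos: [573.0, 223.7, 273.3]
tool_rot: [-3.14, -0.003, -0.22]
force: [-0.8, -0.4, -1.1]
width: 85.6
gripper_force: 0.0
```

```bash
python3 roll.py; python3 - <<'E'
from h import *
im,d,c=grab("side"); P=cloud(d,c); hsv=cv2.cvtColor(im,cv2.COLOR_RGB2HSV)
m=(hsv[...,0]<20)&(hsv[...,1]>150)&(abs(P[...,0]-570)<70)&(abs(P[...,1]-224)<40)&(P[...,2]>40)&(P[...,2]<85)
t=P[m];t=t[t[:,2]>66];print(t.mean(0),np.polyfit(t[:,0],t[:,2],1))
save(cv2.resize(im[90:290,150:350],(600,600),interpolation=cv2.INTER_CUBIC),"end.png")
E
```

```text
231 [ 564.40902013 -197.75938467   44.01086905] [660.86070011 -98.19680702  51.15528773] [ 613.10858602 -142.68787242   48.21948562] ((612.57861328125, -147.81565856933594), 50.402713775634766)
prong 0
25.1333 [572.10719602 223.45636471 271.6862006 ] [-3.14138061e+00 -1.96867827e-04 -2.20090220e-01] [-0.41694874  0.08391237 -0.84526047] [ 0.02379831 -0.02777794  0.02941662]
[572.38369133 226.47921992  72.77089762] [2.39140795e-03 7.14020947e+01]
```

View pics/end.png

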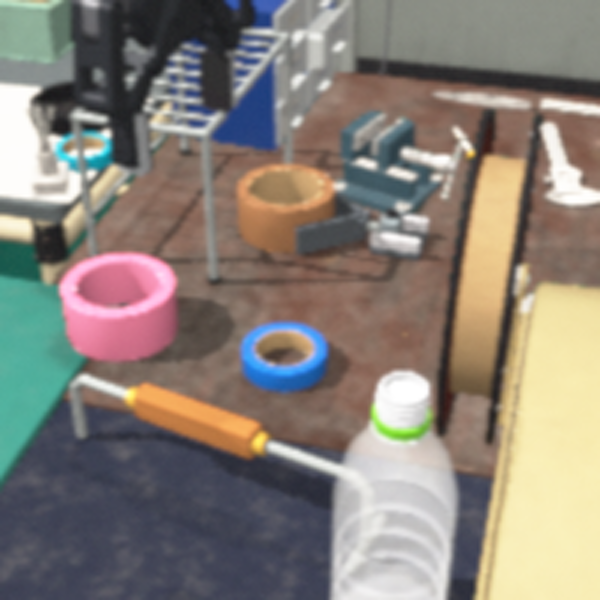

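The hook stands level on its feet at (195,415). The roll is seated in the V at (288,207), and the other objects are where they were. I'm handing the job in.

```bash
python3 -c "
from cell import workorder
print(workorder.finish_job())"
```

```text
the job is handed in; nothing more can be done
None
```

I handed the job in at about 25 s with the roll seated flat in the V-stop after a held pull of about 11 N at the wrist, and the hook standing level back near its starting spot. The verdict wasn't shown, and I only inferred pad contact from a light re-pull before unhooking and from the roll not moving afterwards.

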